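# Unlock the tostonera and hold a glued coaster clamped in it

### The job

A freshly glued wooden coaster lies in the aluminium tostonera, which is locked open. With the orange-handled key from the blue pot holder, turn the brass lock screw a full quarter turn counter-clockwise (seen from above) so that its steel tongue clears the upper handle, and stand the key upright on the pot holder again. Then press the red pad of the upper handle down until the plate closes level on the coaster and keep pressing it with about 15 N: finish while still holding it so, leaving the dish, the jar and the ladle where they are.

Things in the scene. Friction and masses are not known exactly. Their poses are not given: they have to be found in the camera images.
- press: Fixed lower half of the tostonera, aluminium, 280 mm long, bolted down. Origin on the counter under its middle; x runs from its handle end (near the robot) to the hinge, z up. The hinge axis is parallel to y at x = +120, z = 35 mm. The lock screw's pillar (26 mm diameter, 88 mm tall) stands at x = -75, y = +75 mm.
- plate (a point): Centre of the floor of the round recess (112 mm inner diameter, rim 6 mm above its floor) in the lower plate, 12 mm above the counter, at x = +40 mm of press.
- jaw: Upper half: 116 mm round plate, 12 mm thick, handle 26 mm wide. Origin on the hinge axis; x points away from the handle, y along the hinge, z out of its top. Swings only about the hinge. Starts open, tilted 0.36 rad, handle end up; level (tilt 0) when its plate rests on the coaster. A spring opens it: at the pad 2.5 N starts it, 7 N just keeps it closed. The lock's tongue blocks it.
- pad (a point): Centre of the top of the red press pad (36 x 36 mm) at the free end of the upper handle: at x = -250, z = +14 mm of jaw. About 136 mm above the counter when open, 49 mm when clamped. The lower handle's top is at 14 mm.
- lock (a joint): Turn of the lock screw in rad, counter-clockwise seen from above: about 0 to 0.2 at the start (tongue under the upper handle), 1.57 when the tongue lies along the press, well clear; it goes on to a stop at 2.3. Stays where it is left; takes about 0.04 N m to turn.
- lock_head (a point): Centre of the top of the brass screw head, 112 mm above the counter. The head is an upright bar 34 mm long, 7 mm wide, 14 mm tall (top 5 mm only 30 x 4); x runs along the bar and along the tongue (78 mm from the axis), z up; it turns with the screw. Under the bar is a 44 mm round flange, top at 98 mm, on which the key rests.
- key: Stubby key, upright, 76 mm tall, about 140 g. Origin at the centre of its underside, z up. Steel socket block 58 mm (x) by 38 mm (y), up to z = 26 mm; in its underside a blind slot, 48 mm along x, 14 mm wide, 16 mm deep, drops over the screw's bar (3.5 mm play each side: some 0.2 rad before it drives). Orange grip from z = 26 to 76 mm, 34 mm along x, 18 mm across y.
- pot_holder: Blue silicone pot holder, 160 x 160 x 6 mm, fixed flat on the counter; origin under its centre, z up. The key stands on it at the start.
- coaster: Round wooden coaster, 90 mm diameter, 16 mm thick, light below and dark above, lying loose in the recess of the lower plate. Origin at the centre of its underside.
- dish: Blue glazed bowl, 160 mm diameter, 40 mm tall, loose; origin under its centre. Bystander.
- jar: White ceramic jar with wooden lid and a steel spring clip, 92 mm diameter, 128 mm tall, loose; origin under its centre. Bystander.
- ladle: Steel ladle lying on the counter, cup 80 mm diameter, 30 mm tall, handle 250 mm long towards its -x; origin under the cup. Bystander.
Things that resemble listed ones, but are neither listed nor needed, are in the scene too. There is more than one size of the pot_holder; the one meant has the size given above.

How it is judged:
By the outcome, as a careful person would: the job done as asked, in the order asked, and still so for the second after the job is handed in, while the arm keeps its last pose, push and grip.
It also fails if it takes over 72 s, if anything falls off the work surface, if the arm or the gripper's body presses on something with over 40 N, if the wrist force passes 120 N, or if a joint passes its speed limit or range.

### The arm

A 7-joint arm with a two-finger parallel gripper is mounted at the origin on the work surface. World frame = base frame: x ahead of the robot, y to its left, z up, the work surface at z = 0. Lengths are in mm, angles in rad, forces in N, time in s.
With the tool pointing down it reaches from about 350 to 775 mm from the base axis. Payload 3.1 kg.
Tool frame: the origin (TCP) lies at the very end of the fingers, on their centre line; the grasp point (between the pads) lies 19 mm behind it; z points along the fingers, y is the line along which they close (so a half turn about z gives the same grasp; the last joint's range is limited). The gripper opens to 85 mm and grips with 20 to 120 N. Pads are 22 mm wide; open, the fingers measure 114 mm over their backs; the gripper's body (76 mm by 85 mm) begins 54 mm behind the grasp point. The pads swing forward as they close: fully open they stand 13 mm farther back than shut.
Start: joints at [-1.258, 0.311, 0.014, 1.512, -0.004, 1.319, -0.027], TCP at [191.046, 515.77, 231.304] pointing down, gripper open.
Joint ranges: [-2.7, 2.7], [-0.3, 1.91], [-1.27, 1.3], [0.12, 2.57], [-1.44, 4.58], [0.2, 2.03], [-3.05, 3.05]. Speed limits (rad/s): [2.79, 2.79, 3.14, 3.14, 3.14, 3.14, 3.14].

### API

Orientations are given as a rotation vector (axis times angle).
In Python, from bench import env gives the robot as it stands.
- The arm moves only by the shell command python3 -m pendant 'ROWS' [OPENING]. ROWS is JSON, a list of rows, each a list of 2 entries, a list of its own where there are three numbers: the shift along the tool's x, y, z each as a share of 0.02 m, from -1 to 1, then the turn about the tool's z as a share of 90 degrees, from -1 to 1. A call has 1 to 12 rows; each row shifts and turns the commanded pose from where the row before left it, along the tool's axes as they then stand; what a row does not reach is not made up. A row lasts 1/8 s, in which the tool goes at most 62.5 mm and 10.7 degrees, less where a joint would pass 70% of its speed; a pose out of reach is approached as far as the arm can. A call with a number of a shift or a turn outside -1 to 1 is refused whole. A call with a gripper value outside its range is refused whole. OPENING is the opening, from 0 (shut) to 1 (fully open), set as the call begins (- or left out, the last holds). The fingers move at their own pace and stop on an object; the grip force is fixed at half the most. Time passes only in rows, so rows that do not move let the fingers close. It gives the time, the measured TCP pose, the force, the opening and the grip force at its end, in the units of the state.
- env.get_state(): the state, without advancing time (a new reading comes with each control period).
- env.camera(name): name is "scene" or "side" or "wrist"; returns a dict with "color" (480x640x3 uint8, blue, green, red), "fx", "fy", "cx", "cy" (pixels), "T" (4x4, takes a point from camera to world coordinates). Camera axes: x right, y up, looking along -z (the intrinsics and any distortion apply to the point x, -y, -z); pixel columns grow to the right and rows downward; lengths in mm; the calibration is good to about 2 mm. A picture is of the moment at which its call begins. There is no depth.
- env.sign_off(): hands the job in; it is judged then, once.
The state is a dict: "time_s": time; "joint_pos": joint angles; "qvel": joint speeds; "joint_efforts": joint torques, N m; "position": TCP position; "tcp_rot": TCP orientation; "force": force on the tool from outside, world axes, zero at the start; "ft_torque": the same for the moment, N m; "gripper_width": opening from 0.0 (shut) to 1.0 (fully open); "gripper_force": force on a finger pad.
Only numpy, scipy, OpenCV 4.12 (cv2) and the standard library are available. Lean on these libraries where they do the work, as an engineer would, in place of code of your own. Each camera call takes 0.05 s, during which the arm holds its last target. There are 200 camera calls.

## Working session

There is one attempt and no reset: what is moved stays moved. The work goes in short steps, Python scripts to look and compute and a shell command to move; the robot and the scene stay as the last step left them, time stands still between calls to the robot, and variables do not carry over. Pictures are saved under pics/ and viewed, at most 10 in all, crops included, and the job is handed in when it is done.

```bash
ls; mkdir -p pics; python3 - <<'E'
from bench import env
import cv2,numpy as np
s=env.get_state();print(s)
for n in("scene","side"):
    c=env.camera(n);cv2.imwrite(f"pics/{n}0.png",c["color"]);print(n,c["fx"],c["fy"],c["cx"],c["cy"],np.round(c["T"],3).tolist(),[k for k in c])
E
```

```text
pics
{'time_s': 0.0, 'joint_pos': array([-1.25770188,  0.31174575,  0.0139759 ,  1.51305861, -0.00440528,
        1.31920745, -0.02721159]), 'qvel': array([ 0.00050231,  0.00044444, -0.00101183,  0.0006878 ,  0.00103532,
        0.00170732,  0.00121781]), 'joint_efforts': array([-2.47872631e-04, -3.79909086e+01,  1.45799490e-01, -2.30599988e+01,
        1.22772015e-02,  1.34971316e-02, -1.80622067e-05]), 'position': array([190.79298803, 515.0639917 , 230.20939434]), 'tcp_rot': array([-0.55420942, -3.0919797 ,  0.0037142 ]), 'force': array([-0.65543609,  0.36169276, -0.94715162]), 'ft_torque': array([0.01260047, 0.01605543, 0.06109645]), 'gripper_force': 0.0, 'gripper_width': 1.0030613485513185}
scene 562.9505532362846 562.9505532362846 319.58808150752253 233.82322086563317 [[-0.048, -0.709, 0.703, 1311.328], [0.999, -0.036, 0.032, 120.692], [0.003, 0.704, 0.71, 952.627], [0.0, 0.0, 0.0, 1.0]] ['color', 'fx', 'fy', 'cx', 'cy', 'T']
side 560.1121396516709 560.1121396516709 319.8733256414561 248.7054830873604 [[0.652, 0.571, -0.499, -108.883], [-0.758, 0.48, -0.441, -441.621], [-0.013, 0.666, 0.746, 976.716], [0.0, 0.0, 0.0, 1.0]] ['color', 'fx', 'fy', 'cx', 'cy', 'T']
```

View pics/scene0.png

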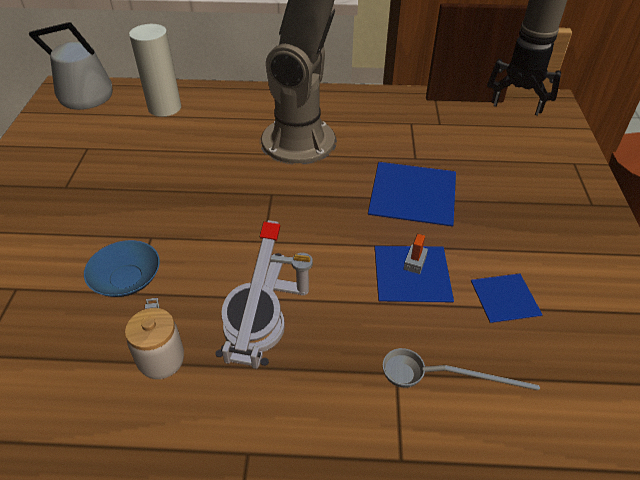

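View pics/side0.png

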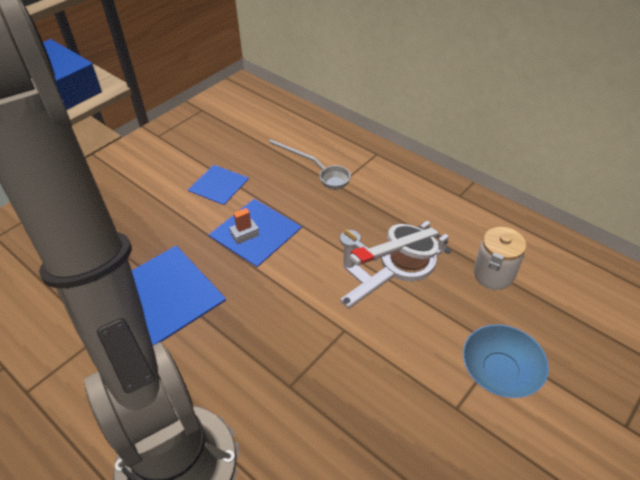

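The scene view shows the red pad at (270,230), the brass head at (302,257), and the key's orange grip at (418,245) on the middle pot holder, centred at (413,273). In the side view the pad is at (362,255), the brass head at (350,236) and the key at (243,222).

```bash
cat > h.py <<'E'
import numpy as np,cv2
from bench import env
def ray(c,p):
    T=np.array(c["T"]);d=np.array([(p[0]-c["cx"])/c["fx"],-(p[1]-c["cy"])/c["fy"],-1.])
    d=T[:3,:3]@d;return T[:3,3],d/np.linalg.norm(d)
def plane(c,p,z):
    o,d=ray(c,p);return o+d*(z-o[2])/d[2]
def tri(c1,p1,c2,p2):
    o1,d1=ray(c1,p1);o2,d2=ray(c2,p2)
    t=np.linalg.lstsq(np.c_[d1,-d2],o2-o1,rcond=None)[0]
    a,b=o1+t[0]*d1,o2+t[1]*d2;return (a+b)/2,np.linalg.norm(a-b)
def mask(im,h,smin,vmin,smax=255,vmax=255):
    x=cv2.cvtColor(im,cv2.COLOR_BGR2HSV)
    return cv2.inRange(x,(h[0],smin,vmin),(h[1],smax,vmax))
def blobs(m,amin=15):
    cs,_=cv2.findContours(m,cv2.RETR_EXTERNAL,cv2.CHAIN_APPROX_NONE)
    return sorted([c for c in cs if cv2.contourArea(c)>=amin],key=cv2.contourArea,reverse=True)
def proj(c,P):
    T=np.array(c["T"]);q=T[:3,:3].T@(np.array(P)-T[:3,3])
    return c["cx"]+c["fx"]*q[0]/-q[2],c["cy"]-c["fy"]*q[1]/-q[2]
E
python3 - <<'E'
from h import *
C={n:env.camera(n) for n in("scene","side")}
roi={"scene":dict(key=(395,225,440,280),pad=(255,215,285,245),head=(285,248,320,268)),"side":dict(key=(225,200,265,250),pad=(345,240,380,270),head=(338,226,364,246))}
for n,c in C.items():
    im=c["color"]
    for k,(x0,y0,x1,y1) in roi[n].items():
        s=im[y0:y1,x0:x1]
        m={"key":mask(s,(3,16),150,80),"pad":mask(s,(0,3),180,80)|mask(s,(174,180),180,80),"head":mask(s,(16,32),100,60)}[k]
        for b in blobs(m,4):
            r=cv2.minAreaRect(b);print(n,k,cv2.contourArea(b),np.round(b.reshape(-1,2).mean(0)+[x0,y0],1),"rect",np.round(np.array(cv2.boxPoints(r))+[x0,y0],1).tolist())
    m=mask(im,(110,125),150,60)
    for b in blobs(m,500):
        h=cv2.convexHull(b);q=cv2.approxPolyDP(h,8,True).reshape(-1,2)
        W=np.array([plane(c,p,6)[:2] for p in q]);print(n,"blue",q.tolist(),np.round(W).tolist(),W.mean(0).round())
# crops
a=C["scene"]["color"][215:300,230:450];b=C["side"]["color"][195:310,220:400]
cv2.imwrite("pics/c1.png",np.vstack([cv2.resize(a,(720,278),interpolation=2),cv2.resize(b[:,:],(470,300),interpolation=2).copy() if 0 else cv2.copyMakeBorder(cv2.resize(b,(470,300),interpolation=2),0,0,0,250,0)]))
E
```

```text
scene key 120.5 [423.3 245.2] rect [[404.9, 241.6], [425.9, 226.6], [439.0, 245.0], [418.0, 260.0]]
scene key 40.5 [403.  236.5] rect [[390.2, 232.1], [398.9, 224.5], [413.9, 241.6], [405.2, 249.2]]
scene key 6.0 [421.8 227. ] rect [[419.0, 231.0], [419.0, 225.0], [426.0, 225.0], [426.0, 231.0]]
scene key 4.0 [398.9 243.9] rect [[396.0, 243.0], [401.0, 243.0], [401.0, 245.0], [396.0, 245.0]]
scene pad 243.0 [269.6 230.5] rect [[259.5, 236.9], [262.1, 221.2], [279.8, 224.1], [277.2, 239.9]]
scene head 71.5 [301.3 257.7] rect [[292.3, 259.2], [293.2, 253.5], [309.8, 256.3], [308.8, 262.0]]
scene blue [[378, 163], [454, 171], [452, 225], [368, 213]] [[97.0, 223.0], [121.0, 425.0], [328.0, 395.0], [296.0, 194.0]] [211. 309.]
scene blue [[443, 247], [453, 301], [379, 300], [375, 246]] [[403.0, 366.0], [560.0, 370.0], [565.0, 214.0], [408.0, 209.0]] [484. 290.]
scene blue [[520, 274], [541, 315], [490, 321], [471, 280]] [[477.0, 527.0], [588.0, 548.0], [608.0, 440.0], [500.0, 417.0]] [543. 483.]
side key 78.5 [241.7 218.7] rect [[233.4, 212.2], [246.0, 208.0], [251.2, 223.6], [238.6, 227.8]]
side pad 109.0 [362.5 253.9] rect [[352.8, 251.2], [358.6, 244.4], [372.1, 255.9], [366.2, 262.8]]
side head 36.5 [349.4 234.1] rect [[343.0, 231.0], [346.0, 228.0], [356.0, 238.0], [353.0, 241.0]]
side blue [[176, 247], [223, 300], [152, 343], [132, 271]] [[327.0, 394.0], [293.0, 196.0], [126.0, 226.0], [216.0, 413.0]] [241. 307.]
side blue [[253, 201], [299, 226], [258, 264], [211, 235]] [[553.0, 366.0], [563.0, 219.0], [414.0, 210.0], [406.0, 359.0]] [484. 289.]
side blue [[48, 40], [88, 61], [98, 90], [67, 107]] [[670.0, 1508.0], [679.0, 1275.0], [598.0, 1100.0], [483.0, 1094.0]] [ 607. 1244.]
side blue [[213, 167], [246, 179], [224, 202], [191, 190]] [[578.0, 543.0], [601.0, 440.0], [504.0, 420.0], [480.0, 518.0]] [541. 480.]
```

View pics/c1.png

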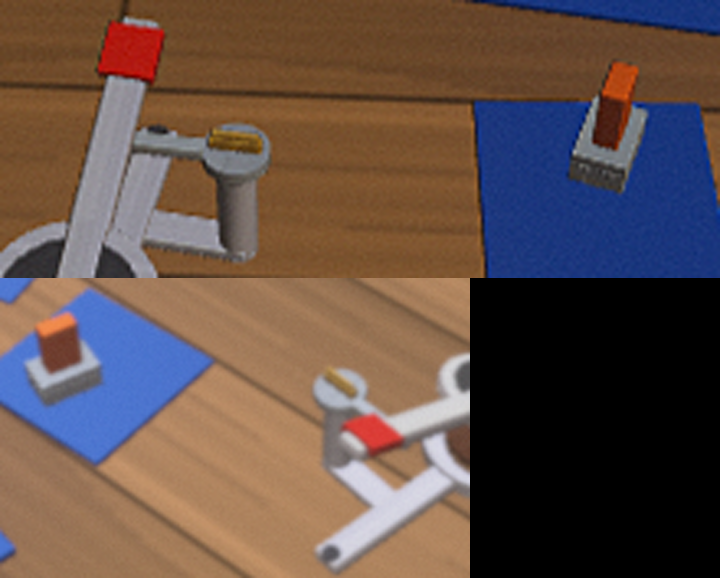

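The crop shows the key grip's top face centred near crop (622,81), which is scene (420,240), and its mate in the side view at (242,213). The tongue runs from the brass head to under the handle.

```bash
python3 - <<'E'
from h import *
from scipy.spatial.transform import Rotation as R
C={n:env.camera(n) for n in("scene","side","wrist")}
a,b=C["scene"],C["side"]
for n,p,q in(("keytop",(420.2,239.8),(242.2,213)),("head",(301.3,257.7),(349.4,234.1)),("pad",(269.6,230),(362.5,253.5))):
    print(n,[np.round(v,1) for v in tri(a,p,b,q)])
f=lambda x,y:(230+x/3.27,215+y/3.27)
# block top corners approx z 32
for p in((645,110),(625,163),(571,155),(598,100)): print(np.round(plane(a,f(*p),32)))
for p in((210,134),(262,142)): print("head end",np.round(plane(a,f(*p),112)))
for p in((136,140),(190,147)): print("tongue",np.round(plane(a,f(*p),95)))
s=env.get_state();Rt=R.from_rotvec(s["tcp_rot"]).as_matrix();print("R",Rt.round(3))
T=np.array(C["wrist"]["T"]);print("cam in tool",(Rt.T@(T[:3,3]-s["position"])).round(1),(Rt.T@T[:3,:3]).round(2),C["wrist"]["fx"])
E
```

```text
keytop [array([458. , 297.2,  81.4]), np.float64(4.9)]
head [array([544. ,  50.2, 107.5]), np.float64(2.3)]
pad [array([497.5, -18.5, 136.5]), np.float64(0.7)]
[435. 323.  32.]
[484. 306.  32.]
[479. 270.  32.]
[427. 292.  32.]
head end [545.  35. 112.]
head end [550.  67. 112.]
tongue [537. -13.  95.]
tongue [541.  22.  95.]
R [[-0.938  0.347 -0.   ]
 [ 0.347  0.938 -0.   ]
 [-0.    -0.    -1.   ]]
cam in tool [  70.8    0.2 -142.3] [[ 0.    0.96  0.28]
 [ 1.   -0.    0.  ]
 [ 0.    0.28 -0.96]] 333.44716746875196
```

```bash
python3 -m pendant '[[[-0.9,-0.31,0],0],[[-0.9,-0.31,0],0],[[-0.9,-0.31,0],0],[[-0.9,-0.31,0],0],[[-0.9,-0.31,0],0],[[-0.9,-0.31,0],0],[[-0.9,-0.31,0],0],[[-0.9,-0.31,0],0],[[-0.9,-0.31,0],0]]' 1 && python3 -m pendant '[[[-0.9,-0.31,0],0],[[-0.9,-0.31,0],0],[[-0.9,-0.31,0],0],[[-0.9,-0.31,0],0],[[-0.9,-0.31,0],0],[[-0.9,-0.31,0],0],[[-0.9,-0.31,0],0],[[-0.9,-0.31,0],0],[[-0.9,-0.31,0],0],[[0,0,0],0],[[0,0,0],0]]'
python3 - <<'E'
from h import *
c=env.camera("wrist");cv2.imwrite("pics/w1.png",c["color"]);np.save("w1.npy",c,allow_pickle=True)
print(env.get_state()["position"],env.get_state()["tcp_rot"])
im=c["color"]
for b in blobs(mask(im,(3,16),170,80),200):print(cv2.contourArea(b),cv2.minAreaRect(b))
print(proj(c,(458,297,82)))
E
```

```text
time_s: 1.48
position: [324.8, 406.0, 231.4]
tcp_rot: [0.556, 3.092, 0.0]
force: [-0.4, -0.2, 0.5]
gripper_width: 0.999
gripper_force: 0.0
time_s: 2.85
position: [455.5, 298.9, 231.3]
tcp_rot: [-0.554, -3.091, -0.001]
force: [0.1, -0.3, -0.7]
gripper_width: 1.003
gripper_force: 0.0
[455.26987558 299.34309464 231.27728708] [-5.52009702e-01 -3.09180719e+00 -9.40157201e-04]
662.0 ((317.5, 224.0), (42.0, 17.0), 90.0)
(np.float64(317.9022763265222), np.float64(229.8330947098214))
```

View pics/w1.png

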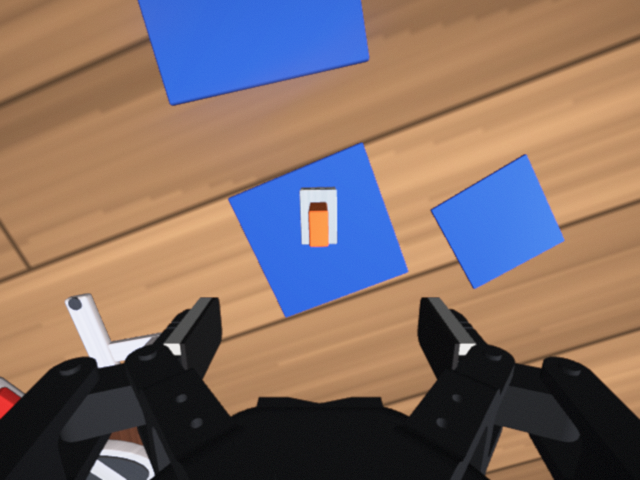

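The wrist view shows the key's bright orange top at about (318,229) and its block spanning x 301–337, aligned with the image axes. The tool yaw therefore already matches the key.

```bash
python3 - <<'E'
from h import *
from scipy.spatial.transform import Rotation as R
c=np.load("w1.npy",allow_pickle=True).item();im=c["color"]
b=blobs(mask(im,(3,16),170,185),100)[0];print(cv2.boundingRect(b),cv2.minAreaRect(b))
m=cv2.moments(b);p=(m["m10"]/m["m00"],m["m01"]/m["m00"])
a=env.camera("scene");s=a["color"][225:260,410:430]
t=blobs(mask(s,(3,16),170,175),5)[0];mm=cv2.moments(t);q=(mm["m10"]/mm["m00"]+410,mm["m01"]/mm["m00"]+225);print(p,q)
print(tri(a,q,c,p));k=plane(c,p,82);print(k)
g=mask(im[180:260,290:350],(0,180),0,120,60);print("block",cv2.minAreaRect(np.vstack(blobs(g,30))),)
st=env.get_state();Rt=R.from_rotvec(st["tcp_rot"]).as_matrix()
print("move in units of 20mm",(Rt.T@(np.r_[k[:2],42]-st["position"])/20).round(2))
E
```

```text
(309, 211, 18, 35) ((317.5, 228.0), (34.0, 17.0), 90.0)
(317.8465943339361, 227.76190476190476) (419.1014492753623, 239.61159420289854)
(array([456.15263581, 297.30502135,  81.81624126]), np.float64(0.6147524550060789))
[456.1801238 297.6209865  82.       ]
block ((28.0, 36.0), (54.0, 36.0), 90.0)
move in units of 20mm [-0.09 -0.07  9.46]
```

```bash
python3 -m pendant '[[[-0.09,-0.07,0.9],0],[[0,0,1],0],[[0,0,1],0],[[0,0,1],0],[[0,0,1],0],[[0,0,1],0],[[0,0,1],0],[[0,0,1],0],[[0,0,0.8],0],[[0,0,0.7],0],[[0,0,0],0]]' && python3 -m pendant '[[[0,0,0],0],[[0,0,0],0],[[0,0,0],0],[[0,0,0],0],[[0,0,0],0],[[0,0,0],0]]' 0
```

```text
time_s: 4.32
position: [456.3, 296.3, 42.2]
tcp_rot: [-0.553, -3.091, 0.003]
force: [-0.2, -0.3, 0.4]
gripper_width: 0.998
gripper_force: 0.0
time_s: 5.08
position: [457.7, 297.0, 43.8]
tcp_rot: [0.554, 3.092, 0.001]
force: [-0.4, 1.4, 4.1]
gripper_width: 0.202
gripper_force: 59.0
```

Key gripped (17 mm). I'll lift it and carry it to a vantage point from which the wrist camera looks straight down on the screw head.

```bash
python3 -m pendant '[[[0,0,-0.5],0],[[0,0,-1],0],[[0,0,-1],0],[[0,0,-1],0],[[0,0,-1],0]]' && python3 -m pendant '[[[-0.99,-0.84,-0.3],0],[[-0.99,-0.84,-0.3],0],[[-0.99,-0.84,-0.3],0],[[-0.99,-0.84,-0.3],0],[[-0.99,-0.84,-0.3],0],[[-0.99,-0.84,-0.3],0],[[-0.99,-0.84,-0.3],0],[[-0.99,-0.84,-0.3],0],[[-0.99,-0.84,-0.3],0],[[-0.99,-0.84,-0.3],0],[[-0.99,-0.84,-0.3],0],[[-0.99,-0.84,-0.3],0]]'
python3 -m pendant '[[[0,0,0],0],[[0,0,0],0]]'
python3 - <<'E'
from h import *
c=env.camera("wrist");cv2.imwrite("pics/w2.png",c["color"]);np.save("w2.npy",c,allow_pickle=True)
print(proj(c,(546,51,112)))
E
```

```text
time_s: 5.7
position: [456.8, 296.2, 133.8]
tcp_rot: [-0.554, -3.091, 0.001]
force: [-0.1, -0.6, -1.5]
gripper_width: 0.203
gripper_force: 58.5
time_s: 7.2
position: [609.8, 24.3, 205.2]
tcp_rot: [-0.554, -3.091, 0.0]
force: [0.7, -1.1, -1.4]
gripper_width: 0.202
gripper_force: 58.6
time_s: 7.45
position: [609.3, 26.1, 204.8]
tcp_rot: [-0.553, -3.091, -0.001]
force: [-0.1, 0.7, -1.5]
gripper_width: 0.201
gripper_force: 58.6
(np.float64(320.9386414377127), np.float64(149.0075169876393))
```

View pics/w2.png

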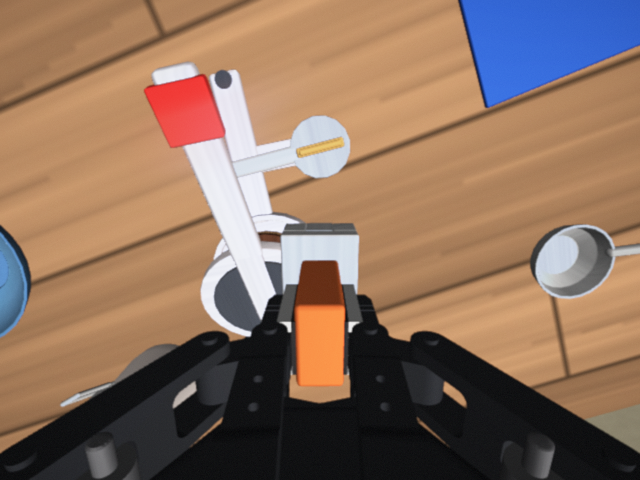

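The wrist view shows the brass bar at (320,147) on its flange, the tongue going left under the handle, the red pad at (185,110), and the held key straight at (320,260).

```bash
python3 - <<'E'
from h import *
from scipy.spatial.transform import Rotation as R
c=np.load("w2.npy",allow_pickle=True).item();im=c["color"];a=env.camera("scene")
def cen(b):m=cv2.moments(b);return np.array((m["m10"]/m["m00"],m["m01"]/m["m00"]))
b=blobs(mask(im[110:185,285:355],(15,32),110,80),30)[0];p=cen(b)+[285,110]
sb=blobs(mask(a["color"][248:268,285:320],(16,32),100,60),4)[0];q=cen(sb)+[285,248]
print("head",p,q,tri(a,q,c,p));H=plane(c,p,111);print(H)
vx,vy,_,_=cv2.fitLine(b,cv2.DIST_L2,0,.01,.01).ravel()
d=plane(c,p+12*np.array([vx,vy]),111)-plane(c,p-12*np.array([vx,vy]),111);print("bar angle deg",np.degrees(np.arctan2(d[1],d[0])))
# flange circle check
r=mask(im,(0,3),180,150)|mask(im,(174,180),180,150)
pb=max(blobs(r[:200,100:260]),key=cv2.contourArea);print("pad rect",cv2.minAreaRect(pb),cen(pb)+[100,0])
pp=cen(pb)+[100,0]
s=a["color"][215:245,255:285];qb=blobs(mask(s,(0,3),180,80)|mask(s,(174,180),180,80),20)[0];q2=cen(qb)+[255,215]
P,e=tri(a,q2,c,pp);print("pad",P,e)
# lower handle / tongue direction
for A,B,z in(((240,163),(296,152),95),((213,79),(243,215),14)):
    u,v=plane(c,A,z),plane(c,B,z);print(np.degrees(np.arctan2(*(v-u)[[1,0]])),u,v)
st=env.get_state();Rt=R.from_rotvec(st["tcp_rot"]).as_matrix();print(st["position"],"tool x ang",np.degrees(np.arctan2(Rt[1,0],Rt[0,0])))
print("key block px->",[plane(c,x,168)[:2].round(1) for x in((282,235),(358,235))])
E
```

```text
head [319.76869806 147.0166205 ] [303.92114695 258.12903226] (array([544.37524696,  52.5563307 , 105.95014965]), np.float64(3.720074580228803))
[544.50719413  50.70385316 111.        ]
bar angle deg 84.05051884690214
pad rect ((80.0, 95.0), (43.826927185058594, 61.715476989746094), 63.43495178222656) [177.17153996  95.65302144]
pad [480.38637164 -28.93322759 107.75878193] 4.180091435935437
80.4479859927421 [534.86316398  -8.42196103  95.        ] [541.86468964  33.18543469  95.        ]
-11.545919718153387 [455.30471891 -20.02982962  14.        ] [580.41395342 -45.58802735  14.        ]
[609.28327085  26.94161395 204.8163336 ] tool x ang 159.80416195610087
key block px-> [array([581.1,  14.7]), array([595.8,  54.4])]
```

```bash
python3 -m pendant '[[[0,0,0],0.105],[[0,0,0],0.105],[[0,0,0],0.105],[[0,0,0],0.105],[[0,0,0],0.105],[[0,0,0],0.105],[[0,0,0],0.105],[[0,0,0],0.105],[[0,0,0],0]]' && python3 -m pendant '[[[0.2,-0.85,0],0],[[0.2,-0.8,0],0],[[0.2,-0.8,0],0],[[0.2,-0.8,0],0],[[0,0,-0.1],0],[[0,0,0],0]]'
python3 - <<'E'
from h import *
from scipy.spatial.transform import Rotation as R
st=env.get_state();Rt=R.from_rotvec(st["tcp_rot"]).as_matrix();print(st["position"],"tool x ang",np.degrees(np.arctan2(Rt[1,0],Rt[0,0])),"tilt",Rt[2].round(3))
print((Rt.T@(np.array([544.5,50.7,160])-st["position"])/20).round(2))
E
```

```text
time_s: 8.68
position: [609.6, 26.6, 205.0]
tcp_rot: [-2.328, -2.108, 0.0]
force: [0.3, -0.1, -1.3]
gripper_width: 0.201
gripper_force: 58.6
time_s: 9.43
position: [547.9, 47.7, 207.8]
tcp_rot: [2.331, 2.105, 0.002]
force: [0.9, -0.3, -1.7]
gripper_width: 0.204
gripper_force: 58.8
[547.86427909  47.73611555 207.78623892] tool x ang 84.16685927754355 tilt [ 0.     0.002 -1.   ]
[ 0.13 -0.19  2.39]
```

```bash
python3 -m pendant '[[[0.1,-0.17,0.6],0],[[0,0,0.8],0],[[0,0,0.7],0],[[0,0,0],0],[[0,0,0],0]]'
python3 - <<'E'
from h import *
from scipy.spatial.transform import Rotation as R
for n in("scene","side"):
    c=env.camera(n);u,v=map(int,proj(c,(544.5,50.7,120)));cv2.imwrite(f"x_{n}.png",cv2.resize(c["color"][v-35:v+30,u-45:u+45],(540,390),interpolation=2)[:, :400])
    st=env.get_state();Rt=R.from_rotvec(st["tcp_rot"]).as_matrix();print(st["position"])
    print((Rt.T@(np.array([544.5,50.7,150])-st["position"])/20).round(2))
cv2.imwrite("pics/c2.png",np.hstack([cv2.imread("x_scene.png"),cv2.imread("x_side.png")]))
E
```

```text
time_s: 10.05
position: [544.2, 49.9, 165.3]
tcp_rot: [2.333, 2.103, 0.0]
force: [-0.2, -0.1, -1.9]
gripper_width: 0.204
gripper_force: 58.8
[544.42250172  49.89305032 165.7069358 ]
[ 0.04 -0.    0.79]
[544.50688397  49.92006059 165.89213479]
[ 0.04 -0.01  0.79]
```

View pics/c2.png

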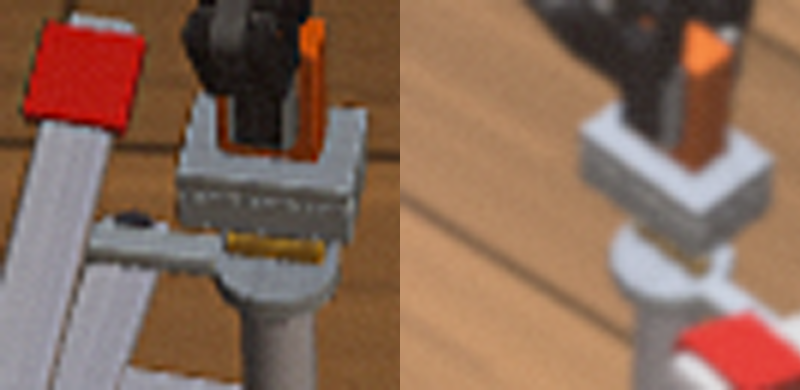

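The crop shows the key block hanging squarely above the brass bar in both views. I'll lower it gently.

```bash
python3 -m pendant '[[[0.04,0,0.4],0],[[0,0,0.4],0],[[0,0,0.2],0],[[0,0,0.1],0],[[0,0,0],0]]' && python3 -m pendant '[[[0,0,0.15],0],[[0,0,0.15],0],[[0,0,0],0]]'
```

```text
time_s: 10.78
position: [544.0, 50.8, 143.2]
tcp_rot: [-2.333, -2.104, 0.0]
force: [0.2, 0.4, -2.9]
gripper_width: 0.206
gripper_force: 58.8
time_s: 11.15
position: [543.7, 50.9, 137.0]
tcp_rot: [-2.333, -2.103, 0.001]
force: [0.3, -0.5, -1.7]
gripper_width: 0.203
gripper_force: 58.8
```

The key is down over the bar with no contact force. Now the counter-clockwise turn.

```bash
python3 -m pendant '[[[0,0,0],-0.09],[[0,0,0],-0.09],[[0,0,0],-0.09],[[0,0,0],-0.09],[[0,0,0],-0.09],[[0,0,0],-0.09],[[0,0,0],-0.09],[[0,0,0],-0.09],[[0,0,0],-0.09],[[0,0,0],-0.09],[[0,0,0],-0.09],[[0,0,0],-0.09]]' && python3 -m pendant '[[[0,0,0],-0.03],[[0,0,0],0]]'
python3 - <<'E'
from h import *
from scipy.spatial.transform import Rotation as R
st=env.get_state();Rt=R.from_rotvec(st["tcp_rot"]).as_matrix();print(st["position"],"tool x ang",np.degrees(np.arctan2(Rt[1,0],Rt[0,0])),st["ft_torque"],st["joint_pos"].round(2))
for n in("scene","side"):
    c=env.camera(n);u,v=map(int,proj(c,(570,30,100)));cv2.imwrite(f"x_{n}.png",cv2.resize(c["color"][v-38:v+38,u-48:u+42],(480,405),interpolation=2)[:, :400])
cv2.imwrite("pics/c3.png",np.hstack([cv2.imread("x_scene.png"),cv2.imread("x_side.png")]))
E
```

```text
time_s: 12.65
position: [545.9, 50.4, 138.2]
tcp_rot: [-0.041, 3.137, -0.0]
force: [2.3, 0.1, -1.4]
gripper_width: 0.206
gripper_force: 60.7
time_s: 12.9
position: [544.9, 50.5, 137.8]
tcp_rot: [-0.107, 3.138, -0.0]
force: [1.2, -0.7, -0.8]
gripper_width: 0.204
gripper_force: 60.6
[544.92032284  50.45404578 137.84002422] tool x ang -176.0898788501565 [-0.15882159 -0.19129581 -0.09588375] [-0.3   0.38  0.23  1.67 -0.09  1.1   1.6 ]
```

View pics/c3.png

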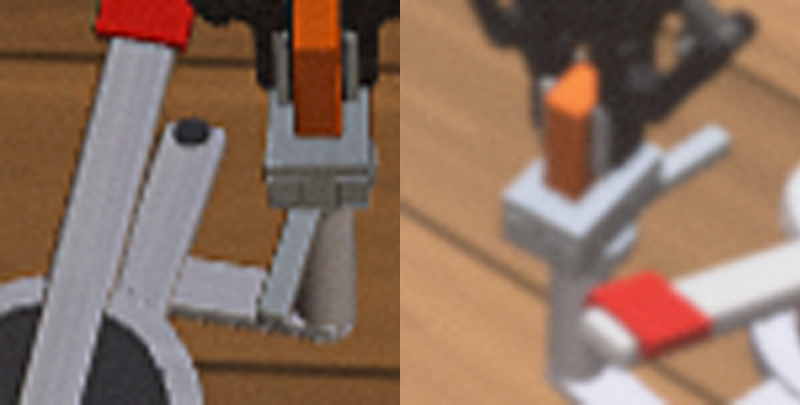

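The scene crop shows the tongue now running along the press from (303,210) to (275,318), nearly parallel to the lower handle, whose left edge goes (160,125)→(122,290). The side view shows it clear of the upper handle. I'll quantify the angle.

```bash
python3 - <<'E'
from h import *
c=env.camera("scene");u,v=map(int,proj(c,(570,30,100)));f=lambda p:(p[0]/5.333+u-48,p[1]/5.333+v-38)
g=lambda A,B,z:(lambda d:np.degrees(np.arctan2(d[1],d[0])).round(1))(plane(c,f(B),z)-plane(c,f(A),z))
print("tongue",g((300,210),(276,318),95),g((320,212),(292,318),95),g((288,212),(263,315),95),"lower handle",g((160,125),(122,290),14),g((224,135),(172,305),14))
print("tip",plane(c,f((276,318)),95))
# press yaw from the upper handle: edges in the wrist picture w2: hinge x. mid-line
H=np.array([544.5,50.7]);
w=np.load("w2.npy",allow_pickle=True).item()
m=mask(w["color"],(0,3),180,215)|mask(w["color"],(174,180),180,215);b=blobs(m[50:170,130:240],100)[0]
M=cv2.moments(b);p=(M["m10"]/M["m00"]+130,M["m01"]/M["m00"]+50);s=c["color"]
P=plane(w,p,136);print("pad px",p,P, "tri prev 497.5,-18.5")
d=H-P[:2];px=120-250*np.cos(.36)+14*np.sin(.36);print("pad press x",px,"yaw",np.degrees(np.arctan2(d[1],d[0])-np.arctan2(75,-75-px)),np.hypot(*d),np.hypot(75,-75-px))
E
```

```text
tongue -5.3 -7.3 -6.0 lower handle -3.5 -7.5
tip [620.64116092  39.51743693  95.        ]
pad px (176.60703173615434, 96.1709188964945) [488.43352564 -18.07963729 136.        ] tri prev 497.5,-18.5
pad press x -109.04236665363243 yaw -14.77236121495578 88.73605835868844 82.3643292170849
```

Tongue direction is about −8°, so the lock is near 1.57. I'll add 6° for margin, back off into the play, then lift.

```bash
python3 -m pendant '[[[0,0,0],-0.07],[[0,0,0],0],[[0,0,0],0.09],[[0,0,0],0],[[0,0,-0.3],0],[[0,0,-0.6],0],[[0,0,-0.9],0],[[0,0,-1],0],[[0,0,-1],0],[[0,0,0],0],[[0,0,0],0]]'
python3 - <<'E'
from h import *
from scipy.spatial.transform import Rotation as R
st=env.get_state();Rt=R.from_rotvec(st["tcp_rot"]).as_matrix();print(st["position"],"tool x ang",np.degrees(np.arctan2(Rt[1,0],Rt[0,0])))
print((Rt.T@(np.array([475,292,44])-st["position"])/20).round(2))
c=env.camera("scene");s=c["color"][240:275,280:325]
b=blobs(mask(s,(16,32),100,60),4)[0];vx,vy,x,y=cv2.fitLine(b,cv2.DIST_L2,0,.01,.01).ravel();p=np.array([x+280,y+240])
d=plane(c,p+5*np.array([vx,vy]),111)-plane(c,p-5*np.array([vx,vy]),111);print("bar",np.degrees(np.arctan2(d[1],d[0])),p)
E
```

```text
time_s: 14.42
position: [543.6, 50.8, 213.0]
tcp_rot: [0.06, -3.14, -0.0]
force: [-0.5, -0.2, -2.6]
gripper_width: 0.205
gripper_force: 60.5
[543.62073771  50.81326839 212.95253759] tool x ang -177.81402662263267
[ 2.96 12.18  8.45]
bar 178.25537583488233 [301.66666 257.72726]
```

```bash
python3 -m pendant '[[[0.25,1,0],0],[[0.25,1,0],0],[[0.25,1,0],0],[[0.25,1,0.2],0],[[0.25,1,0.5],0],[[0.25,1,0.5],0],[[0.25,1,0.5],0],[[0.25,1,0.5],0],[[0.25,1,0.5],0],[[0.25,1,0.5],0],[[0.25,1,0.5],0],[[0.21,1,0.5],0]]' && python3 -m pendant '[[[0,0.18,0.8],0],[[0,0,0.9],0],[[0,0,0.9],0],[[0,0,0.6],0],[[0,0,0.2],0],[[0,0,0],0],[[0,0,0],0]]'
python3 -c "
from h import *
print(env.get_state()['position'],env.get_state()['force'])"
```

```text
time_s: 15.98
position: [474.9, 288.8, 128.0]
tcp_rot: [0.06, -3.14, 0.002]
force: [-0.5, 0.3, -2.2]
gripper_width: 0.201
gripper_force: 60.5
time_s: 16.85
position: [476.3, 292.3, 62.1]
tcp_rot: [-0.06, 3.14, 0.001]
force: [-0.1, 0.2, -1.7]
gripper_width: 0.201
gripper_force: 60.5
[476.25180458 292.31353304  62.06098336] [-0.11840564  0.21016628 -1.72677868]
```

```bash
python3 -m pendant '[[[0,0,0.5],0],[[0,0,0.3],0],[[0,0,0.1],0],[[0,0,0],0],[[0,0,0],0]]'; python3 -m pendant '[[[0,0,0.05],0],[[0,0,0],0]]'
```

```text
time_s: 17.48
position: [475.2, 291.8, 43.8]
tcp_rot: [0.06, -3.14, 0.0]
force: [-2.9, -1.1, 6.2]
gripper_width: 0.206
gripper_force: 61.3
time_s: 17.73
position: [475.2, 291.9, 43.8]
tcp_rot: [0.06, -3.14, 0.0]
force: [-5.0, -2.9, 10.1]
gripper_width: 0.204
gripper_force: 62.4
```

```bash
python3 -m pendant '[[[0,0,-0.05],0],[[0,0,0],0],[[0,0,0],0],[[0,0,0],0],[[0,0,0],0],[[0,0,0],0]]' 1 && python3 -m pendant '[[[0,0,-0.5],0],[[0,0,-1],0],[[0,0,-1],0],[[0,0,-1],0],[[0,0,-1],0],[[0,-1,-1],0],[[0,-1,-1],0],[[0,-1,-1],0],[[0,-1,-0.5],0],[[0,-1,0],0],[[0,0,0],0],[[0,0,0],0]]'
python3 - <<'E'
from h import *
from scipy.spatial.transform import Rotation as R
st=env.get_state();Rt=R.from_rotvec(st["tcp_rot"]).as_matrix();print(st["position"],Rt.round(3))
c=env.camera("wrist");cv2.imwrite("pics/w3.png",c["color"]);np.save("w3.npy",c,allow_pickle=True)
E
```

```text
time_s: 18.48
position: [475.6, 292.0, 43.2]
tcp_rot: [0.06, -3.141, -0.0]
force: [0.6, -0.0, -0.5]
gripper_width: 1.003
gripper_force: 0.0
time_s: 19.98
position: [478.7, 192.6, 202.5]
tcp_rot: [0.061, -3.139, -0.0]
force: [0.4, -0.4, 0.7]
gripper_width: 0.999
gripper_force: 0.0
[478.69370369 192.64674512 202.45038474] [[-0.999 -0.039 -0.002]
 [-0.039  0.999  0.   ]
 [ 0.002  0.    -1.   ]]
```

View pics/w3.png

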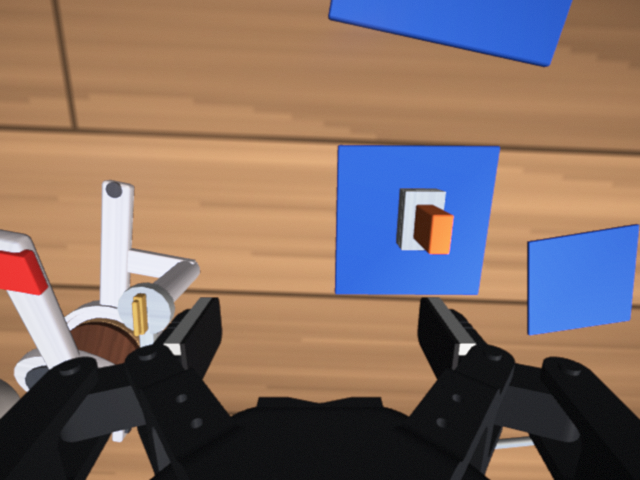

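The key stands upright on the pot holder at about (425,220). The brass bar at (140,313) now lies along the press, and the lower handle's edges run (103,190)→(101,295) and (133,190)→(129,297).

```bash
python3 - <<'E'
from h import *
from scipy.spatial.transform import Rotation as R
c=np.load("w3.npy",allow_pickle=True).item();im=c["color"]
def an(A,B,z):d=plane(c,B,z)-plane(c,A,z);return np.degrees(np.arctan2(d[1],d[0])).round(1)
print("handle",an((103,190),(101,295),14),an((133,190),(129,297),14))
b=blobs(mask(im[285:345,115:165],(15,32),110,80),20)[0];vx,vy,x,y=cv2.fitLine(b,cv2.DIST_L2,0,.01,.01).ravel();p=np.array([x+115,y+285]);e=12*np.array([vx,vy])
print("bar",an(p-e,p+e,111),plane(c,p,111))
# end of lower handle -> yaw: hole centre at (114,189) z14 and recess
print("hole",plane(c,(114,189),14),"pillar/head",plane(c,(147,308),98))
cs=[env.camera(n) for n in("scene","side")];P=[]
for k,(x0,y0,x1,y1) in zip(cs,((255,215,285,245),(345,240,380,270))):
    s=k["color"][y0:y1,x0:x1];M=cv2.moments(blobs(mask(s,(0,3),180,80)|mask(s,(174,180),180,80),20)[0]);P.append((M["m10"]/M["m00"]+x0,M["m01"]/M["m00"]+y0))
print("pad",tri(cs[0],P[0],cs[1],P[1]),plane(cs[0],P[0],135),plane(cs[1],P[1],135))
E
```

```text
handle -9.0 -8.7
bar 169.5 [543.75848355  53.74006332 111.        ]
hole [457.86520572 -11.01518256  14.        ] pillar/head [541.73591529  54.1733926   98.        ]
pad (array([497.83105661, -18.40626824, 135.47033095]), np.float64(0.6557523991874322)) [497.54589237 -18.77422813 135.        ] [498.10030992 -17.83734303 135.        ]
```

```bash
python3 -m pendant '[[[0,0,0],0.062],[[0,0,0],0.062],[[-0.23,-0.94,0],0],[[-0.23,-0.94,0],0],[[-0.23,-0.94,0],0],[[-0.23,-0.94,0],0],[[-0.23,-0.94,0],0],[[-0.23,-0.94,0],0],[[-0.23,-0.94,0],0],[[-0.23,-0.94,0],0],[[-0.23,-0.94,0],0],[[-0.23,-0.94,0],0]]' 0 && python3 -m pendant '[[[-0.28,-0.9,0],0],[[0,0,0],0],[[0,0,0],0]]'
python3 - <<'E'
from h import *
from scipy.spatial.transform import Rotation as R
st=env.get_state();Rt=R.from_rotvec(st["tcp_rot"]).as_matrix();print(st["position"],Rt.round(3),st["force"])
print((Rt.T@(np.array([497.8,-18.4,136])-st["position"])/20).round(2))
c=env.camera("wrist");cv2.imwrite("pics/w4.png",c["color"]);np.save("w4.npy",c,allow_pickle=True)
E
```

```text
time_s: 21.62
position: [495.1, -2.8, 203.2]
tcp_rot: [-0.245, -3.132, 0.001]
force: [0.4, -0.4, -0.1]
gripper_width: 0.002
gripper_force: 0.0
time_s: 22.0
position: [497.9, -19.0, 203.2]
tcp_rot: [-0.245, -3.132, -0.001]
force: [0.5, 0.3, -0.4]
gripper_width: 0.003
gripper_force: 0.0
[497.93475088 -18.97929652 203.20324326] [[-0.988  0.155 -0.   ]
 [ 0.155  0.988  0.001]
 [ 0.     0.001 -1.   ]] [ 0.48193329  0.33333792 -0.39167661]
[0.01 0.03 3.36]
```

View pics/w4.png

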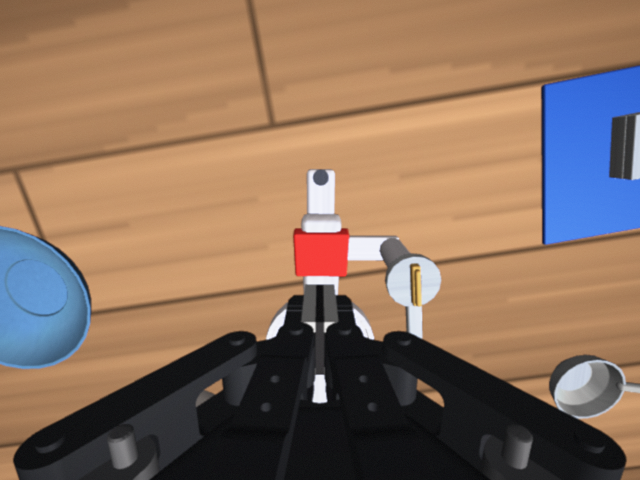

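The wrist view shows the red pad at (321,252) laterally centred under the shut fingers, and the tongue at x≈414 going straight along the press, clear of the handle.

```bash
python3 - <<'E'
from h import *
c=np.load("w4.npy",allow_pickle=True).item()
def an(A,B,z):d=plane(c,B,z)-plane(c,A,z);return np.degrees(np.arctan2(d[1],d[0])).round(1)
print("tongue",an((407,308),(406,336),94),an((421,306),(421,336),94),an((413.5,281),(413.5,336),96),"lower handle",an((307,175),(307,212),14),an((335,175),(335,212),14))
print("pad",plane(c,(321,252),135),"head",plane(c,(413.5,281),98))
E
```

```text
tongue -6.5 -4.0 -4.4 lower handle -9.5 -8.1
pad [495.95418439 -17.30760678 135.        ] head [543.47848863  50.53517876  98.        ]
```

Lock ≈ 1.64 rad: done. Now down onto the pad, following its arc.

```bash
python3 -m pendant '[[[0.03,0.05,0.6],0],[[0,0,0.9],0],[[0,0,0.9],0],[[0,0,0.5],0],[[0,0,0.2],0],[[0,0,0.2],0],[[0,0,0],0]]' && python3 -m pendant '[[[0.14,0,0.35],0],[[0.14,0,0.35],0],[[0.13,0,0.35],0],[[0.12,0,0.36],0],[[0,0,0],0]]'
```

```text
time_s: 22.92
position: [498.3, -18.2, 138.0]
tcp_rot: [0.246, 3.131, 0.001]
force: [-0.6, 0.1, 2.9]
gripper_width: -0.001
gripper_force: 1.5
time_s: 23.55
position: [487.9, -16.7, 108.9]
tcp_rot: [0.246, 3.131, -0.0]
force: [3.2, -0.1, 3.2]
gripper_width: -0.001
gripper_force: 2.0
```

```bash
python3 -m pendant '[[[0.11,0,0.4],0],[[0.1,0,0.4],0],[[0.08,0,0.4],0],[[0.07,0,0.4],0],[[0.05,0,0.4],0],[[0,0,0],0]]' && python3 -m pendant '[[[0.03,0,0.25],0],[[0.02,0,0.25],0],[[0,0,0],0],[[0,0,0],0]]'
```

```text
time_s: 24.3
position: [479.2, -15.4, 68.8]
tcp_rot: [-0.246, -3.132, -0.0]
force: [1.2, -0.0, 5.4]
gripper_width: 0.001
gripper_force: 2.9
time_s: 24.8
position: [478.2, -15.2, 59.3]
tcp_rot: [-0.246, -3.132, -0.0]
force: [2.7, -0.1, 7.0]
gripper_width: -0.003
gripper_force: 3.2
```

```bash
python3 -m pendant '[[[0.01,0,0.15],0],[[0.01,0,0.15],0],[[0,0,0.1],0],[[0,0,0],0],[[0,0,0],0]]'; python3 -m pendant '[[[0,0,0.1],0],[[0,0,0],0],[[0,0,0],0]]'
```

```text
time_s: 25.42
position: [477.6, -15.1, 51.3]
tcp_rot: [-0.246, -3.131, -0.001]
force: [1.8, 0.2, 7.1]
gripper_width: -0.001
gripper_force: 3.4
time_s: 25.8
position: [477.5, -15.0, 49.3]
tcp_rot: [-0.246, -3.131, -0.001]
force: [0.6, -0.5, 7.0]
gripper_width: -0.0
gripper_force: 3.5
```

```bash
python3 -m pendant '[[[0,0,0.06],0],[[0,0,0],0],[[0,0,0],0]]'; python3 -m pendant '[[[0,0,0.04],0],[[0,0,0],0],[[0,0,0],0]]'
```

```text
time_s: 26.18
position: [477.4, -15.1, 49.0]
tcp_rot: [-0.246, -3.131, -0.001]
force: [-1.4, 1.1, 13.4]
gripper_width: 0.001
gripper_force: 6.9
time_s: 26.55
position: [477.5, -15.1, 49.0]
tcp_rot: [-0.246, -3.131, -0.002]
force: [-3.5, 1.4, 19.1]
gripper_width: 0.001
gripper_force: 9.6
```

```bash
python3 -m pendant '[[[0,0,-0.03],0],[[0,0,0],0],[[0,0,0],0],[[0,0,0],0],[[0,0,0],0]]'
python3 - <<'E'
from h import *
for n in("scene","side"):
    c=env.camera(n);u,v=map(int,proj(c,(540,20,40)));cv2.imwrite(f"x_{n}.png",cv2.resize(c["color"][v-60:v+60,u-80:u+80],(400,300),interpolation=2)); np.save(n+".npy",c,allow_pickle=True)
    print(env.get_state()["force"].round(1))
a=np.hstack([cv2.imread("x_scene.png"),cv2.imread("x_side.png")])
b=cv2.resize(env.camera("scene")["color"],(400,300));d=cv2.resize(env.camera("side")["color"],(400,300))
cv2.imwrite("pics/c5.png",np.vstack([a,np.hstack([b,d])]))
E
```

```text
time_s: 27.18
position: [477.5, -15.0, 49.0]
tcp_rot: [-0.246, -3.131, -0.001]
force: [-1.9, 1.0, 15.3]
gripper_width: 0.002
gripper_force: 7.6
[-1.4  0.4 15. ]
[-1.6  1.  15.1]
```

View pics/c5.png

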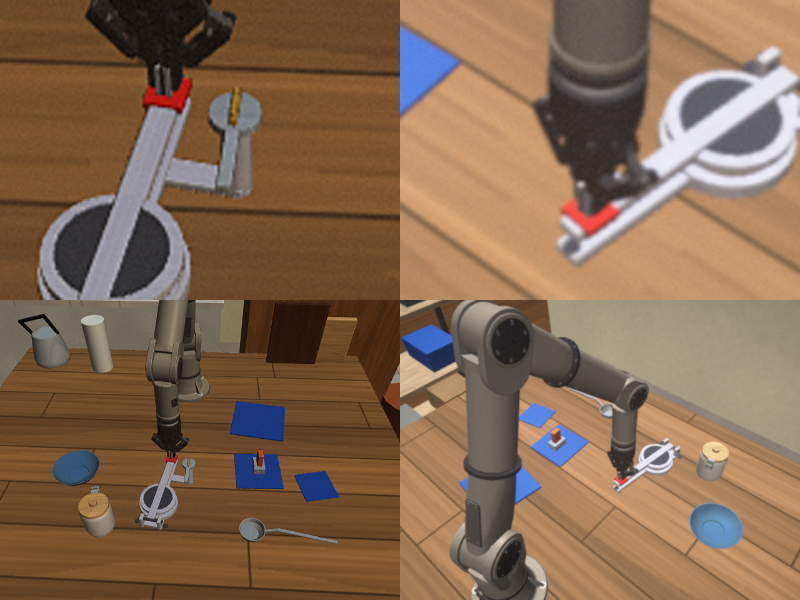

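The jaw is closed level with the fingers on the red pad at about 15 N. The tongue lies along the press, the key stands on the pot holder, and the bystanders haven't moved.

```bash
python3 -c "
from bench import env
print(env.sign_off())"
```

```text
the job is handed in; nothing more can be done
None
```

The job is handed in at about 27 s: the lock is turned about 94° counter-clockwise (to roughly 1.64 rad), the key stands upright on the pot holder, and the jaw is closed on the coaster with the pad held at about 15 N.

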